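# Fit the filter cassette into the bench dust extractor

## Task

Fit the tongued filter cassette lying on the bench into the open well of the dust extractor: hook its two tongues under the lip at one side of the well while holding the cassette at a tilt, then swing it down, without letting it fall, and press it home until the spring latch snaps over its other edge and it lies flush with the deck. Do not force it, let go of it at the end, and leave the other things on the bench where they are.

Things in the scene. Friction and masses are not known exactly. Their poses are not given: they have to be found in the camera images.
- cassette: Filter cassette, about 0.45 kg, lying flat on the bench right way up: aluminium frame 160 mm (its x) x 120 mm (y) x 22 mm thick round white pleats. Origin: centre of the underside, z up. With its tongues it is 174 mm long, longer than the well, so it enters only tongues first and tilted: tongue (-x) edge low, +x edge high; 20 to 25 degrees is comfortable.
- tongue_tips (a point): On the cassette at (-94, 0, 13.5) mm: midway between the tips of its two flat steel tongues. They stick out 14 mm from the frame's -x edge, centred at y = +35 and -35 mm, 11 to 16 mm above the underside; each 24 mm wide.
- grip_fin (a point): On the cassette at (0, 0, 46) mm, in its black upright grip fin: 12 mm thick (along x), 64 mm long (along y), from 22 to 52 mm above the underside, in the middle of the top.
- press_place (a point): On the cassette at (58, 0, 22) mm: top of the solid aluminium border, 30 mm wide (x from 50 to 80 mm), along the +x edge, a good place to press it home clear of the latch.
- extractor: Bench dust extractor, grey steel box, does not move: deck 300 mm (x) x 200 mm (y), 100 mm above the bench, and a lower fan case (to 92 mm) from y = -100 to -210 mm. Origin: on the bench under the middle of the well, z up. Well in the deck: x -82 to 82, y -71 to 71 mm. Seated, the cassette has its axes along these, origin at x -2 to 2, y -10 to 10, z 78 mm on gasket ledges, top flush.
- lip_edge (a point): On the extractor at (-82, 0, 96) mm: lower edge of the lip, the 4 mm plate of the hook rail at the well's -x side. Under it two slots open into the well: 27.5 mm wide, 70 mm apart between centres, 16 mm high (80 to 96 mm above the bench), to x = -100 mm. The rail has slotted screw holes: the slots' middle is fixed anywhere from y = -8 to +8 mm, not in the state: look or feel for it.
- latch (a joint): Spring latch on the deck at the middle of the well's +x edge, 32 mm wide, 26 mm high. 0: shut; it slides back (+x) up to 0.010 m. Spring 5 N shut, 8 N at 7 mm. The cassette's +x edge, pressed down on the bevel above the nose (14 mm high), drives it back; that takes about 7 to 17 N downwards at that edge, more than its own weight gives. It then snaps over the frame.
- latch_nose (a point): Tip of the latch nose, on the middle line; when shut at (75, 0, 101.5) mm of the extractor: it overhangs the well by 7 mm, its flat underside 1.5 mm above the deck.
- prefilter: A smaller bystander, not for this job: plain aluminium frame 125 x 95 x 16 mm with grey mesh and a small black fin, no tongues. Origin: centre of its underside.
- squeeze_bottle: White squeeze bottle with a conical nozzle, 72 mm across, 205 mm tall (bystander). Origin: centre of its underside.
- spray_can: Spray can, 66 mm across, 200 mm tall (bystander). Origin: centre of its underside.
- tape_roll: Cream roll of tape lying flat, 104 mm across, 45 mm tall (bystander). Origin: centre of its underside.
- paste_jar: Low white jar with a metal cap, 60 mm across, 45 mm tall (bystander). Origin: centre of its underside.
- bench_file: Hand file with a wooden handle lying on the bench, about 220 mm long (along its x), 25 mm thick (bystander). Origin: on the bench under its ferrule.

How it is judged:
On the way:
1. both tongues reach at least 3 mm under the lip, in their slots, while the cassette is still tilted by at least 4 degrees (x of tongue_tips in the frame of extractor between -0.101 and -0.085 m and y of tongue_tips in the frame of extractor between -0.012 and 0.012 m and z of tongue_tips in the frame of extractor between 0.08 and 0.096 m and angle between the z axis of cassette and the z axis of extractor, either way round above 0.07 rad), for 0.1 s.
At the end, for the whole second after the job is handed in: The cassette lies at rest in the well, right way up, released: within 5 mm (x) and 11.5 mm (y) of the well's middle, its underside 78 mm above the bench within 2 mm, level within 0.02 rad, its tongues at least 6 mm under the lip, and the latch shut over its +x edge (joint below 2 mm) (x of cassette in the frame of extractor between -0.005 and 0.005 m and y of cassette in the frame of extractor between -0.0115 and 0.0115 m and z of cassette in the frame of extractor between 0.076 and 0.08 m and x of tongue_tips in the frame of extractor between -0.101 and -0.088 m and z of tongue_tips in the frame of extractor between 0.087 and 0.0955 m and angle between the z axis of cassette and the z axis of extractor, either way round below 0.02 rad and angle between the x axis of cassette and the x axis of extractor, either way round below 0.06 rad and value of joint latch below 0.002 m and linear speed of cassette below 0.01 m/s and contact force between the fingers and cassette below 0.1 N); the robot touches nothing.
It fails at once if the cassette is forced against the extractor or its latch with more than 80 N (contact force between cassette and extractor above 80 N).
It fails at once if the hooked cassette is let fall instead of being swung down (turns faster than 3.5 rad/s with its tongues at the lip) (distance between tongue_tips and lip_edge below 0.025 m and angular speed of cassette above 3.5 rad/s).
It fails at once if another thing on the bench is pushed more than 30 mm away (distance of any of prefilter, squeeze_bottle, spray_can, tape_roll, paste_jar, bench_file from where it was at the start of the episode above 0.03 m).
It fails at once if another thing on the bench is tipped over (angle between any of prefilter, squeeze_bottle, spray_can, tape_roll, paste_jar, bench_file's own z axis and vertical above 0.35 rad).
It also fails if it takes over 58 s, if anything falls off the work surface, if the arm or the gripper's body presses on something with over 40 N, if the wrist force passes 120 N, or if a joint passes its speed limit or range.

## Robot

A 6-joint arm with a two-finger parallel gripper is mounted at the origin on the work surface. World frame = base frame: x ahead of the robot, y to its left, z up, the work surface at z = 0. Lengths are in m, angles in rad, forces in N, time in s.
With the tool pointing down it reaches from about 0.4 to 0.925 m from the base axis. Payload 3.4 kg.
Tool frame: the origin (TCP) lies midway between the tips of the shut fingers; the grasp point (between the pads) lies 19 mm behind it (ctrl.pinch_z is the distance from the TCP to the grasp point, in m); z points along the fingers, y is the line along which they close (so a half turn about z gives the same grasp; the last joint's range is limited). The gripper opens to 85 mm and grips with 20 to 120 N. Pads are 22 mm wide; open, the fingers measure 114 mm over their backs; the gripper's body (76 mm by 85 mm) begins 54 mm behind the grasp point. The pads swing forward as they close: fully open they stand 13 mm farther back than shut.
Start: joints at [-1.351, 0.307, 1.506, -0, 1.328, -0.073], TCP at [0.166, -0.551, 0.231] pointing down, gripper open.
Joint ranges: [-3.12, 3.12], [-1.05, 2.28], [0.14, 2.33], [-1.42, 4.57], [0.1, 2.73], [-2.68, 2.68]. Speed limits (rad/s): [2.57, 2.57, 3.14, 3.14, 3.14, 3.14].

## Interface

Orientations are given as a rotation vector (axis times angle).
In Python, from workcell import ctrl gives the robot as it stands.
- The arm moves only by the shell command python3 drive.py 'ROWS' [FORCE]. ROWS is a JSON list of rows, 1 to 12 of them, each written [[dx, dy, dz], turn, opening]: dx, dy, dz in units of 100 mm, then a turn about the tool's z in units of 0.05 rad, then the finger opening in m; each row shifts and turns the commanded pose from where the row before left it, along the tool's axes as they then stand; what a row does not reach is not made up. A row lasts 1/12 s, in which the tool goes at most 0.0417 m and 0.125 rad, less where a joint would pass 70% of its speed; a pose out of reach is approached as far as the arm can. The fingers move at their own pace and stop on an object; FORCE is the grip in N (left out, the last holds). Time passes only in rows, so rows that do not move let the fingers close. It prints the time, the measured TCP pose, the force, the opening and the grip force at its end. Input that does not fit is refused with a message, and nothing moves.
- ctrl.get_obs(): the state, without advancing time (a new reading comes with each control period).
- ctrl.grab_frame(name): name is "scene" or "side" or "wrist"; returns the picture (400x640x3 uint8, blue, green, red); there is no depth.
- ctrl.calibration(name): a dict with "intrinsics" (3x3 intrinsics, pixels), "position" and "rotation" of the camera in the world. Camera axes: x right, y down, z forward; pixel columns grow to the right and rows downward; lengths in m; the calibration is good to about 2 mm. A picture is of the moment at which its call begins: read the wrist's pose just before it. calibration takes no time and is no camera call; for the wrist camera it gives the pose at the moment of the call.
- ctrl.finish_job(): hands the job in; it is judged then, once.
The state is a dict: "clock": time; "joint_pos": joint angles; "joint_vel": joint speeds; "joint_torque": joint torques, N m; "tcp_pos": TCP position; "ee_rot": TCP orientation; "contact_force": force on the tool from outside, world axes, zero at the start; "wrist_torque": the same for the moment, N m; "width": finger opening in m; "grip_force": force on a finger pad.
Only numpy, scipy, OpenCV 4.12 (cv2) and the standard library are available. Lean on these libraries where they do the work, as an engineer would, in place of code of your own. Each camera call takes 0.05 s, during which the arm holds its last target. There are 200 camera calls.

## Working session

There is one attempt and no reset: what is moved stays moved. The work goes in short steps, Python scripts to look and compute and a shell command to move; the robot and the scene stay as the last step left them, time stands still between calls to the robot, and variables do not carry over. Pictures are saved under pics/ and viewed, at most 10 in all, crops included, and the job is handed in when it is done.

```bash
ls; mkdir -p pics
python3 - <<'E'
from workcell import ctrl
import cv2,numpy as np
np.set_printoptions(precision=4,suppress=True)
for n in ("scene","side"):
    cv2.imwrite(f"pics/{n}0.png",ctrl.grab_frame(n)); c=ctrl.calibration(n); print(n,c)
print(ctrl.get_obs(),ctrl.pinch_z)
E
```

```text
drive.py
pics
workcell.py
scene {'intrinsics': array([[361.0505,   0.    , 318.8311],
       [  0.    , 361.0505, 202.2396],
       [  0.    ,   0.    ,   1.    ]]), 'position': array([ 1.2112, -0.3912,  0.7337]), 'rotation': array([-1.9901, -1.2154,  0.5468])}
side {'intrinsics': array([[467.6219,   0.    , 312.822 ],
       [  0.    , 467.6219, 206.9875],
       [  0.    ,   0.    ,   1.    ]]), 'position': array([-0.2756,  0.8953,  0.8993]), 'rotation': array([-0.8896,  2.3349, -1.2519])}
{'clock': 0.1, 'joint_pos': array([-1.3515,  0.3075,  1.5075,  0.    ,  1.3284, -0.0735]), 'joint_vel': array([-0.0001, -0.0027, -0.0039,  0.0009, -0.0013,  0.0015]), 'joint_torque': array([  0.0004, -45.8528, -25.2607,  -0.    ,   0.0056,  -0.    ]), 'tcp_pos': array([ 0.1658, -0.5499,  0.2305]), 'ee_rot': array([-3.1061, -0.458 ,  0.0002]), 'contact_force': array([0.4466, 0.2021, 0.2214]), 'wrist_torque': array([-0.0668,  0.0237,  0.0173]), 'grip_force': 0.0, 'width': 0.08559727114008266} 0.0187
```

View pics/scene0.png

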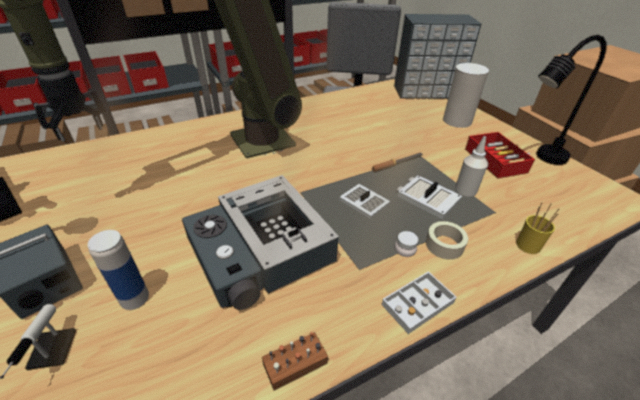

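View pics/side0.png

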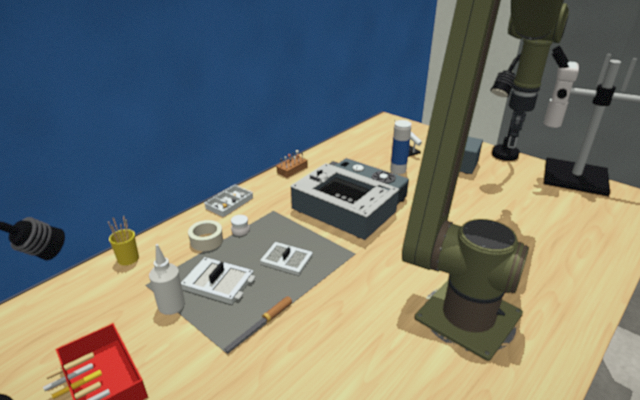

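The scene view shows the cassette at about (430,195), with its tongues toward the robot and the bottle beside it at (472,175). The extractor is at (275,235), its latch at (293,236) on the side away from the robot. The side view has the cassette at (218,280), tongues at (237,297) and (250,282), and the extractor at (345,193).

```bash
cat > h.py <<'E'
from workcell import ctrl
import cv2,numpy as np
from scipy.spatial.transform import Rotation as R
np.set_printoptions(precision=4,suppress=True)
def ray(c,uv,z):
    d=R.from_rotvec(c["rotation"]).as_matrix()@np.linalg.inv(c["intrinsics"])@np.array([*uv,1.])
    return c["position"]+d*(z-c["position"][2])/d[2]
def proj(c,P):
    p=(np.atleast_2d(P)-c["position"])@R.from_rotvec(c["rotation"]).as_matrix()
    q=p@c["intrinsics"].T
    return q[:,:2]/q[:,2:]
def snap(n,name):
    c=ctrl.calibration(n); f=ctrl.grab_frame(n); cv2.imwrite(f"pics/{name}.png",f)
    np.savez(f"pics/{name}.npz",**c); return f,c
E
python3 - <<'E'
from h import *
s=ctrl.calibration("scene"); d=ctrl.calibration("side")
for n,c,uv,z in [("cas s",s,(430,193),.02),("cas d",d,(218,278),.02),("latch s",s,(293,236),.12),("railtip",s,(265,192),.1),("deckFR",s,(337,243),.1),("deckBR",s,(284,178),.1),("deckFL",s,(272,268),.1),("bottle",s,(468,192),0.),("well d",d,(348,190),.1),("pref",s,(364,199),.015),("jar",s,(406,243),.04),("tape",s,(447,238),.045)]:
    print(n,ray(c,uv,z))
w=ctrl.calibration("wrist");o=ctrl.get_obs();T=R.from_rotvec(o["ee_rot"])
print(w["intrinsics"],T.inv().apply(w["position"]-o["tcp_pos"]),(T.inv()*R.from_rotvec(w["rotation"])).as_matrix())
a=cv2.resize(cv2.imread("pics/scene0.png")[160:290,170:500],(792,312),interpolation=3)
b=cv2.resize(cv2.imread("pics/side0.png")[140:330,140:430],None,fx=2,fy=1.5,interpolation=3)[:285]
b=cv2.resize(cv2.imread("pics/side0.png")[150:320,140:420],(474,288),interpolation=3)
b=cv2.copyMakeBorder(b,0,0,0,792-474,0)
cv2.imwrite("pics/z0.png",np.vstack([a,b]))
E
```

```text
cas s [0.5824 0.3504 0.02  ]
cas d [0.5777 0.3496 0.02  ]
latch s [ 0.652  -0.1573  0.12  ]
railtip [ 0.441  -0.1482  0.1   ]
deckFR [ 0.7028 -0.0649  0.1   ]
deckBR [ 0.4036 -0.0741  0.1   ]
deckFL [ 0.7038 -0.233   0.1   ]
bottle [0.6171 0.488  0.    ]
well d [ 0.5186 -0.1525  0.1   ]
pref [0.5086 0.1485 0.015 ]
jar [0.7369 0.1292 0.04  ]
tape [0.7752 0.2353 0.045 ]
[[283.7883   0.     318.7224]
 [  0.     283.7883 201.5914]
 [  0.       0.       1.    ]] [ 0.0839  0.0005 -0.1444] [[-0.001  -0.9462 -0.3236]
 [ 1.     -0.0009 -0.0005]
 [ 0.0002 -0.3236  0.9462]]
```
View pics/z0.png

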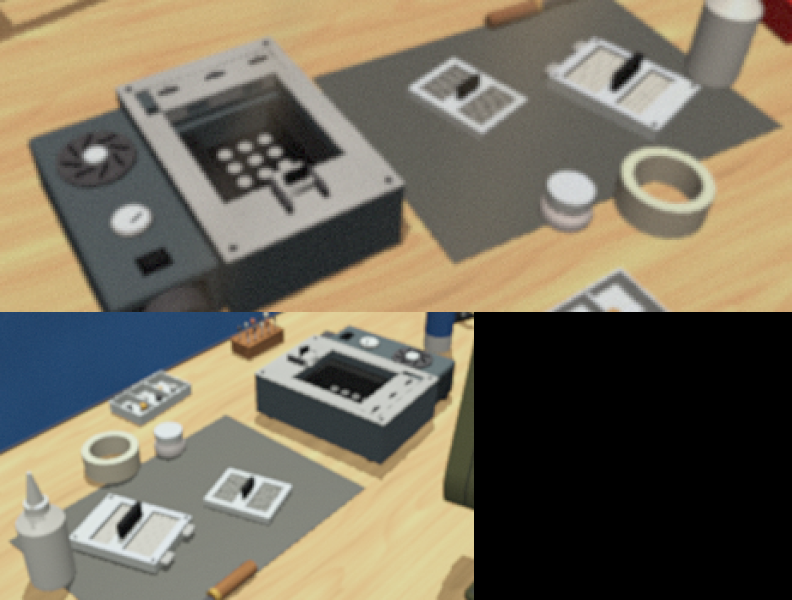

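Layout is clear: the extractor is near (0.55,-0.15) with its x along world +x, and the cassette is near (0.58,0.35). The tool can't tilt, so I'll grip the fin by its 64 mm ends, with tool y along cassette y, so the cassette can pivot in the pads. First I'll look from above the extractor with the wrist camera.

Careful with the scale: shifts go in units of 100 mm and turns go in units of 0.05 rad. That gives: 0.034 m is 0.34, -0.0195 m is -0.195.

```bash
python3 drive.py '[[[0.34,-0.195,-0.03],0,0.085],[[0.34,-0.195,-0.03],0,0.085],[[0.34,-0.195,-0.03],0,0.085],[[0.34,-0.195,-0.03],0,0.085],[[0.34,-0.195,-0.03],0,0.085],[[0.34,-0.195,-0.03],0,0.085],[[0.34,-0.195,-0.03],0,0.085],[[0.34,-0.195,-0.03],0,0.085],[[0.34,-0.195,-0.03],0,0.085],[[0.34,-0.195,-0.03],0,0.085],[[0.34,-0.195,-0.03],0,0.085],[[0.34,-0.195,-0.03],0,0.085]]' && python3 drive.py '[[[0.34,-0.195,0],0,0.085],[[0.34,-0.195,0],0,0.085],[[0,0,0],2.4,0.085],[[0,0,0],2.4,0.085],[[0,0,0],0,0.085],[[0,0,0],0,0.085]]'
```

Run:
```python
from h import *
snap("wrist","w1"); o=ctrl.get_obs(); print(o["tcp_pos"],o["ee_rot"],o["joint_pos"])
```

```text
clock: 1.1
tcp_pos: [0.4898, -0.2069, 0.2672]
ee_rot: [-3.108, -0.458, 0.001]
contact_force: [0.5, -0.9, 0.1]
width: 0.085
grip_force: 0.0
clock: 1.6
tcp_pos: [0.5426, -0.1514, 0.2668]
ee_rot: [-3.14, -0.089, 0.002]
contact_force: [0.3, -0.4, -0.7]
width: 0.0845
grip_force: 0.0
[ 0.5425 -0.1518  0.2669] [-3.1401 -0.0877  0.0013] [-0.3478  0.2658  1.4743 -0.      1.4023  1.1672]
```

View pics/w1.png

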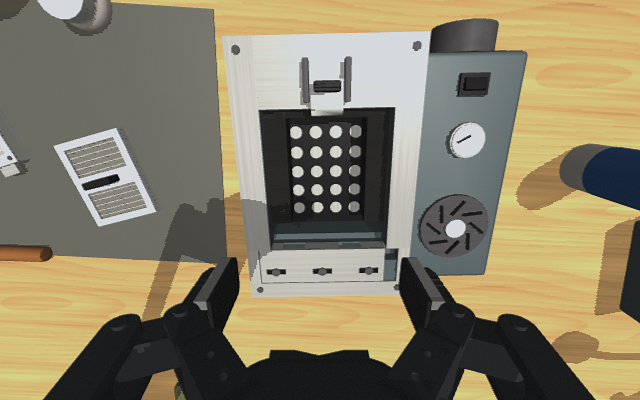

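The wrist view shows the deck corners at (223,38), (431,31), (249,297) and (406,291), and the latch at (327,90). The rail spans u 260 to 386, with a dark gap to its right (386 to 398), so it is shifted toward +y. I'll fit the pose and zoom in on the rail.

Run:
```python
from h import *
from scipy.optimize import least_squares
c=dict(np.load("pics/w1.npz"))
uv=np.array([(223,38),(431,31),(249,297),(406,291),(260,111),(394,108)],float)
P=np.array([(150,100,100),(150,-100,100),(-150,100,100),(-150,-100,100),(82,71,100),(82,-71,100)])/1e3
f=lambda q:(proj(c,R.from_euler("z",q[2]).apply(P)+[q[0],q[1],0])-uv).ravel()
r=least_squares(f,[.55,-.15,0]); print(r.x,r.fun.reshape(-1,2))
im=cv2.imread("pics/w1.png")
a=cv2.resize(im[225:305,240:412],None,fx=4.6,fy=4.6,interpolation=cv2.INTER_CUBIC)
b=cv2.resize(im[80:260,0:170],None,fx=1.2,fy=1.2,interpolation=cv2.INTER_CUBIC)
cv2.imwrite("pics/z1.png",a)
```

```text
[ 0.5409 -0.1616  0.0751] [[-0.4904 -1.2604]
 [-0.994   1.1011]
 [ 3.1953 -0.4117]
 [-0.7756  3.1474]
 [-1.3226 -0.9611]
 [ 1.0012 -0.7603]]
```

View pics/z1.png

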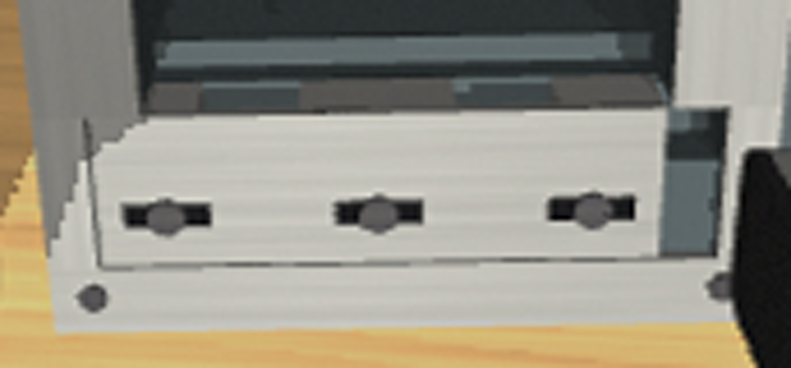

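The two slots show in the well wall at crop u 200–300 and 455–553, v about 95. That puts their centres at (294.3,245.7) and (349.6,245.5) in the full image.

Run:
```python
from h import *
from scipy.optimize import least_squares
c=dict(np.load("pics/w1.npz"))
im=cv2.imread("pics/w1.png"); g=cv2.GaussianBlur(cv2.cvtColor(im,cv2.COLOR_BGR2GRAY),(0,0),1).astype(float)
# sub-pixel edges: project model edge, search strongest gradient along its normal
E=[((150,100),(150,-100)),((150,100),(-90,100)),((-150,90),(-150,-40)),((82,71),(82,25)),((82,-25),(82,-71)),((82,71),(-70,71)),((82,-71),(-70,-71)),((150,-100),(-60,-100))]
S=np.array([np.add(np.array(a)*(1-t),np.array(b)*t) for a,b in E for t in np.linspace(.08,.92,12)])/1e3
N=np.array([np.subtract(b,a)[::-1]*[1,-1]/np.hypot(*np.subtract(b,a)) for a,b in E for t in range(12)])
W=lambda q,p:R.from_euler("z",q[2]).apply(np.c_[p,np.full(len(p),.1)])+[q[0],q[1],0]
q=np.array([.5409,-.1616,.0751])
for it,h in enumerate([7,5,4,3,3]):
    A=proj(c,W(q,S)); B=proj(c,W(q,S+N*1e-3)); n=(B-A)/np.linalg.norm(B-A,axis=1)[:,None]
    k=np.arange(-h,h+.1,.25); X=A[:,None]+n[:,None]*k[None,:,None]
    v=cv2.remap(g.astype(np.float32),X[...,0].astype(np.float32),X[...,1].astype(np.float32),1)
    d=np.abs(np.gradient(v,axis=1)); off=k[d.argmax(1)]; T=A+n*off[:,None]
    r=least_squares(lambda p:((proj(c,W(p,S))-T)*n).sum(1),q,loss="soft_l1"); q=r.x
print(q, off.reshape(-1,12).mean(1), off.reshape(-1,12).std(1))
np.save("ext.npy",q)
# slots: plane x=-82
Rz=R.from_euler("z",q[2])
for z,us in((.088,[(294.3,245.7),(349.6,245.5)]),(.1,[(321.5,271),(275,272),(368.5,271)])):
  for uv in us:
    p=Rz.inv().apply(ray(c,uv,z)-[q[0],q[1],0]); 
    d=R.from_rotvec(c["rotation"]).apply(np.linalg.inv(c["intrinsics"])@[*uv,1]); d=Rz.inv().apply(d)
    o=Rz.inv().apply(c["position"]-[q[0],q[1],0]); print("z-plane",p*1e3," x-plane",(o+d*(-.082-o[0])/d[0])*1e3)
```

```text
[ 0.5417 -0.1614  0.0758] [-0.5     0.1667  1.2917  0.0417  0.1042  0.0625  0.0208 -0.375 ] [0.3062 1.1785 0.5385 0.2857 0.3301 0.2909 0.3881 0.3461]
z-plane [-83.7417  42.5814  88.    ]  x-plane [-82.      42.2247  91.319 ]
z-plane [-84.8603 -27.7031  88.    ]  x-plane [-82.     -27.1069  93.4148]
z-plane [-113.8478    8.6133  100.    ]  x-plane [-82.       8.4946 149.622 ]
z-plane [-114.139    67.5329  100.    ]  x-plane [-82.      57.9412 150.0027]
z-plane [-115.0293  -50.8209  100.    ]  x-plane [-82.     -41.1673 151.1601]
```

Extractor is at (0.5417,-0.1614), yaw 0.0758, and the slot middle is at y = +7.5 mm. The slot spacing checks at 70 mm. Now over to the cassette.

Converted, -0.038 m is -0.38, 0.005 m is 0.05.

```bash
python3 drive.py '[[[0.05,-0.38,0],0,0.085],[[0.05,-0.38,0],0,0.085],[[0.05,-0.38,0],0,0.085],[[0.05,-0.38,0],0,0.085],[[0.05,-0.38,0],0,0.085],[[0.05,-0.38,0],0,0.085],[[0.05,-0.38,0],0,0.085],[[0.05,-0.38,0],0,0.085],[[0.05,-0.38,0],0,0.085],[[0.05,-0.38,0],0,0.085],[[0.05,-0.38,0],0,0.085],[[0.05,-0.38,0],0,0.085]]' && python3 drive.py '[[[0.05,-0.38,0],0,0.085],[[0,0,0],0,0.085],[[0,0,0],0,0.085],[[0,0,0],0,0.085]]'
python3 - <<'E'
from h import *
snap("wrist","w2"); o=ctrl.get_obs(); print(o["tcp_pos"],o["ee_rot"],o["joint_pos"])
E
```

```text
clock: 2.65
tcp_pos: [0.5788, 0.3076, 0.2674]
ee_rot: [3.14, 0.085, 0.0]
contact_force: [0.4, -0.4, 0.1]
width: 0.085
grip_force: 0.0
clock: 2.98
tcp_pos: [0.5816, 0.3441, 0.2669]
ee_rot: [3.139, 0.085, -0.001]
contact_force: [0.4, 0.5, -0.3]
width: 0.0848
grip_force: 0.0
[0.5817 0.3435 0.2671] [ 3.1395  0.0828 -0.001 ] [ 0.4712  0.4276  1.2233 -0.0006  1.4917  1.9893]
```

View pics/w2.png

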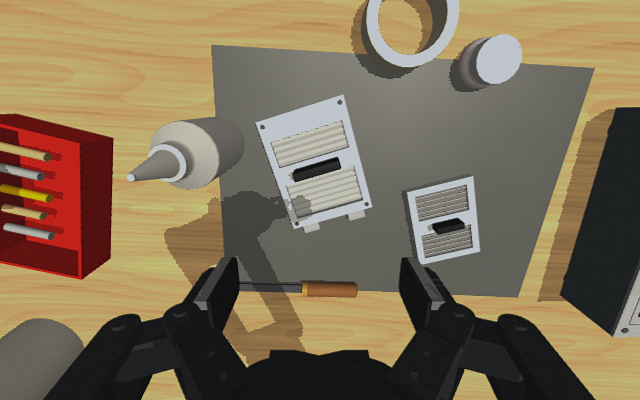

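The cassette's top corners are at (256,124), (344,95), (371,208) and (293,229), with its tongues at (312,228) and (357,216), nearer the robot. The bottle is about 130 px to the left of its centre.

```bash
cat > fit.py <<'E'
from h import *
from scipy.optimize import least_squares
def fit(c,im,E,z,q,hs=(7,5,4,3,3)):
    g=cv2.GaussianBlur(cv2.cvtColor(im,cv2.COLOR_BGR2GRAY),(0,0),1).astype(np.float32)
    ts=np.linspace(.08,.92,12)
    S=np.array([np.array(a)*(1-t)+np.array(b)*t for a,b in E for t in ts])/1e3
    N=np.array([np.subtract(b,a)[::-1]*[1,-1]/np.hypot(*np.subtract(b,a)) for a,b in E for t in ts])
    W=lambda q,p:R.from_euler("z",q[2]).apply(np.c_[p,np.full(len(p),z)])+[q[0],q[1],0]
    for h in hs:
        A=proj(c,W(q,S)); B=proj(c,W(q,S+N*1e-3)); n=(B-A)/np.linalg.norm(B-A,axis=1)[:,None]
        k=np.arange(-h,h+.1,.25); X=(A[:,None]+n[:,None]*k[None,:,None]).astype(np.float32)
        d=np.abs(np.gradient(cv2.remap(g,X[...,0],X[...,1],1),axis=1)); off=k[d.argmax(1)]; T=A+n*off[:,None]
        q=least_squares(lambda p:((proj(c,W(p,S))-T)*n).sum(1),q,loss="soft_l1").x
    return q,off.reshape(-1,12).mean(1),off.reshape(-1,12).std(1)
E
python3 - <<'E'
from fit import *
c=dict(np.load("pics/w2.npz")); im=cv2.imread("pics/w2.png")
uv=np.array([(344,95),(371,208),(293,229),(256,124)],float)
W=np.array([ray(c,p,.022) for p in uv]); print(W, np.linalg.norm(np.diff(W,axis=0),axis=1))
m=W.mean(0); x=(W[0]+W[3]-W[1]-W[2]); q0=[m[0],m[1],np.arctan2(x[1],x[0])]; print(q0)
q,a,b=fit(c,im,[((80,60),(80,-60)),((80,-60),(-80,-60)),((-80,-60),(-80,60)),((-80,60),(80,60))],.022,q0)
print(q,a,b); np.save("cas.npy",q)
fin=R.from_euler("z",q[2]).apply([[0,32,52],[0,-32,52]]*np.array(1e-3))+[q[0],q[1],0]; print("fin px",proj(c,fin),fin)
o=ctrl.get_obs(); T=R.from_rotvec(o["ee_rot"]); x=T.apply([1,0,0]); print("tool yaw",np.arctan2(x[1],x[0]),"d tool now",T.inv().apply(np.r_[q[:2],.3]-o["tcp_pos"]))
E
```

```text
[[0.6786 0.3163 0.022 ]
 [0.5265 0.2643 0.022 ]
 [0.4869 0.3773 0.022 ]
 [0.6365 0.4298 0.022 ]] [0.1608 0.1197 0.1585]
[np.float64(0.5821123827020629), np.float64(0.3469152277886118), np.float64(0.3338257132013656)]
[0.5838 0.3473 0.3466] [-0.2917 -0.1042 -0.3125 -0.2083] [0.2465 0.2155 0.2724 0.2668]
fin px [[292.5057 178.1748]
 [339.9381 164.0922]] [[0.573  0.3774 0.052 ]
 [0.5947 0.3172 0.052 ]]
tool yaw 0.052748758156418045 d tool now [ 0.0023 -0.0036 -0.0329]
```

Converted, 0.02 m is 0.2, 0.036 m is 0.36, -0.098 rad is -1.96.

```bash
python3 drive.py '[[[0,0,0],-1.96,0.085],[[0,0,0],-1.96,0.085],[[0,0,0],-1.96,0.085],[[0.033,-0.029,0.2],0,0.085],[[0,0,0.36],0,0.085],[[0,0,0.36],0,0.085],[[0,0,0.36],0,0.085],[[0,0,0.36],0,0.085],[[0,0,0.36],0,0.085],[[0,0,0.26],0,0.085],[[0,0,0],0,0.085],[[0,0,0],0,0.085]]'
python3 - <<'E'
from h import *
o=ctrl.get_obs(); q=np.load("cas.npy"); T=R.from_rotvec(o["ee_rot"]); x=T.apply([1,0,0]); print("dyaw",q[2]-np.arctan2(x[1],x[0]),"d tool",T.inv().apply(np.r_[q[:2],.021]-o["tcp_pos"]))
E
```

```text
clock: 4.03
tcp_pos: [0.5831, 0.3465, 0.0403]
ee_rot: [3.094, 0.539, -0.006]
contact_force: [0.3, -0.0, 0.4]
width: 0.0854
grip_force: 0.0
dyaw 0.0014272476086603092 d tool [ 0.0011 -0.0005  0.0193]
```

Converted, 0.0193 m is 0.193, 0.001 m is 0.01.

```bash
python3 drive.py '[[[0.01,0,0.193],0,0.085],[[0,0,0],0,0.085],[[0,0,0],0,0.05],[[0,0,0],0,0.05],[[0,0,0],0,0.05],[[0,0,0],0,0.05],[[0,0,0],0,0.05],[[0,0,0],0,0.05]]' 40
```

```text
clock: 4.7
tcp_pos: [0.5863, 0.3494, 0.0248]
ee_rot: [-3.094, -0.542, -0.006]
contact_force: [-0.1, -1.8, 6.4]
width: 0.0636
grip_force: 46.2
```

```bash
python3 drive.py '[[[0,0,-0.1],0,0.05],[[0,0,-0.2],0,0.05],[[0,0,-0.3],0,0.05],[[0,0,-0.4],0,0.05],[[0,0,-0.3],0,0.05],[[0,0,0],0,0.05],[[0,0,0],0,0.05]]' 40
python3 - <<'E'
from h import *
a,_=snap("side","s3"); b,_=snap("scene","c3"); o=ctrl.get_obs(); print(o["tcp_pos"],o["contact_force"],o["wrist_torque"])
A=cv2.resize(a[150:330,120:380],(520,360),interpolation=cv2.INTER_CUBIC); B=cv2.resize(b[80:230,340:520],(280,233))
B=cv2.resize(b[70:220,350:490],None,fx=2,fy=2,interpolation=cv2.INTER_CUBIC); B=cv2.copyMakeBorder(B,0,60,0,0,0)
cv2.imwrite("pics/z3.png",np.hstack([A,B]))
E
```

```text
clock: 5.28
tcp_pos: [0.586, 0.35, 0.1551]
ee_rot: [-3.093, -0.542, -0.008]
contact_force: [-0.9, 0.1, -3.9]
width: 0.0628
grip_force: 45.6
[0.5832 0.3485 0.1508] [ 0.0321 -0.4755 -4.9325] [-0.0145  0.0425  0.0127]
```

View pics/z3.png

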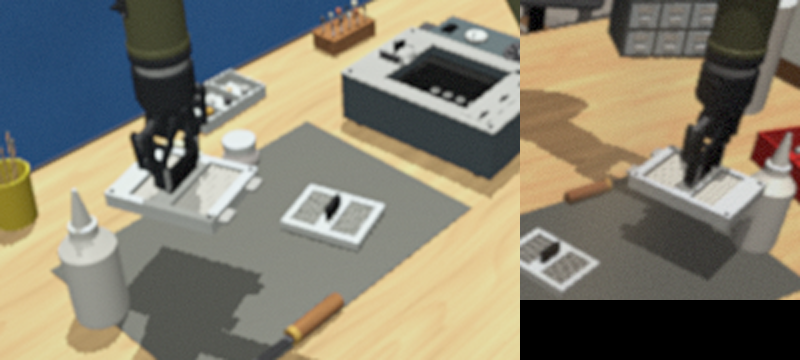

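The cassette is gripped and hangs level. Next I carry it over the well with its +x end above the latch top. Lowering it there should tilt it about the grip.

Converted, -0.015 m is -0.15, 0.0355 m is 0.355.

```bash
python3 drive.py '[[[-0.1,0.2,-0.05],0,0.05],[[-0.15,0.355,-0.05],0,0.05],[[-0.15,0.355,-0.05],0,0.05],[[-0.15,0.355,-0.05],0,0.05],[[-0.15,0.355,-0.05],0,0.05],[[-0.15,0.355,-0.05],0,0.05],[[-0.15,0.355,-0.05],0,0.05],[[-0.15,0.355,0],0,0.05],[[-0.15,0.355,0],0,0.05],[[-0.15,0.355,0],0,0.05],[[-0.15,0.355,0],0,0.05],[[-0.15,0.355,0],0,0.05]]' && python3 drive.py '[[[-0.15,0.355,0],0,0.05],[[-0.05,0.16,0],0,0.05],[[0,0,0],1.8,0.05],[[0,0,0],1.8,0.05],[[0,0,0],1.8,0.05],[[0,0,0],0,0.05],[[0,0,0],0,0.05]]' 25
cat >> h.py <<'E'
def where(x,y,z=None):
    "tool-axes step to bring TCP to extractor-frame (x,y), z world; and yaw"
    q=np.load("ext.npy"); o=ctrl.get_obs(); T=R.from_rotvec(o["ee_rot"]); X=T.apply([1,0,0]); E=R.from_euler("z",q[2])
    print("TCP in ext",E.inv().apply(o["tcp_pos"]-[q[0],q[1],0]),"dyaw",q[2]-np.arctan2(X[1],X[0]),"F",o["contact_force"],"M",o["wrist_torque"])
    print("d tool",T.inv().apply(E.apply([x,y,0])+[q[0],q[1],z or o["tcp_pos"][2]]-o["tcp_pos"]))
E
python3 -c "
from h import *
where(.015,.0075,.171); snap('wrist','w4')"
```

```text
clock: 6.38
tcp_pos: [0.5572, -0.0976, 0.1844]
ee_rot: [-3.092, -0.542, 0.008]
contact_force: [0.7, 0.2, -4.6]
width: 0.0633
grip_force: 45.8
clock: 6.97
tcp_pos: [0.5569, -0.1511, 0.1848]
ee_rot: [-3.137, -0.124, 0.007]
contact_force: [0.1, 0.4, -3.2]
width: 0.0633
grip_force: 45.8
TCP in ext [0.0159 0.0091 0.1848] dyaw -0.003311695105957607 F [ 0.1482  0.394  -3.1648] M [-0.0567  0.0146 -0.0152]
d tool [-0.0009  0.0016  0.0138]
```

View pics/w4.png

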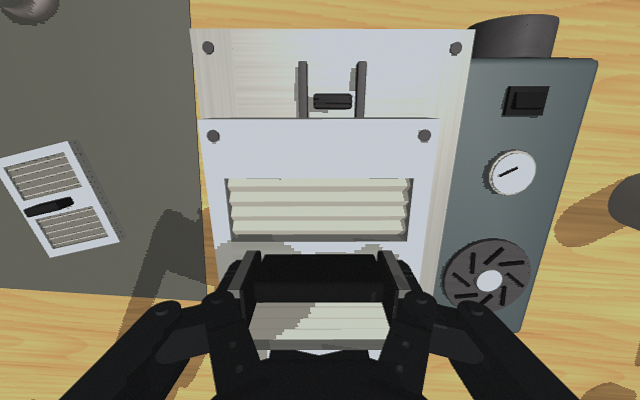

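The cassette is over the well, held level, with its +x top edge at v=119 (u 198–439) and the latch thumb ridge visible just beyond it at (333,101). I'll lower it until it touches the latch.

Converted, 0.006 m is 0.06, -0.001 m is -0.01.

```bash
python3 drive.py '[[[-0.01,0.015,0.15],0,0.05],[[0,0,0.15],0,0.05],[[0,0,0.06],0,0.05],[[0,0,0],0,0.05],[[0,0,0],0,0.05]]' 25 && python3 drive.py '[[[0,0,0.04],0,0.05],[[0,0,0.04],0,0.05],[[0,0,0],0,0.05]]'
cat > tilt.py <<'E'
from fit import *
import sys
def tilt(name):
    f,c=snap("wrist",name); o=ctrl.get_obs(); T=R.from_rotvec(ctrl.get_obs()["ee_rot"]); 
    g=cv2.GaussianBlur(cv2.cvtColor(f,cv2.COLOR_BGR2GRAY),(0,0),1).astype(np.float32)
    def edge(th):  # +x top edge of cassette in the image for tilt th
        y=np.r_[np.linspace(-55,-25,15),np.linspace(25,55,15)]; s,k=np.sin(th),np.cos(th)
        def P(X,Z): return np.c_[np.full(30,X*k-Z*s),-y,-(X*s+Z*k)]/1e3
        w=[proj(c,T.apply(P(X,Z)+[0,0,-.0257])+o["tcp_pos"]) for X,Z in((82,-24.7),(80,-24.7),(78,-24.7))]
        return w
    v=lambda p:cv2.remap(g,p[:,:1].astype(np.float32),p[:,1:].astype(np.float32),1)
    ths=np.radians(np.arange(-8,35,.5)); sc=[]
    for th in ths:
        a,b,d=edge(th); sc.append(np.median(v(d)-v(a)))
    i=np.argsort(sc)[::-1][:4]; print("tilt deg",np.degrees(ths[i]),np.array(sc)[i],"edge v",edge(ths[i[0]])[1][[0,-1]])
E
python3 -c "
from tilt import *
where(.015,.0075); tilt('t5')"
```

```text
clock: 7.43
tcp_pos: [0.5572, -0.1528, 0.1505]
ee_rot: [-3.139, -0.122, 0.002]
contact_force: [0.3, 0.2, -3.3]
width: 0.0628
grip_force: 45.7
clock: 7.68
tcp_pos: [0.5574, -0.1531, 0.1427]
ee_rot: [-3.139, -0.121, 0.0]
contact_force: [-0.1, 0.7, -4.2]
width: 0.063
grip_force: 45.8
TCP in ext [0.0163 0.0071 0.1427] dyaw -0.0012418132808718618 F [-0.1085  0.69   -4.1814] M [ 0.0149 -0.0097  0.0189]
d tool [-0.0013 -0.0004  0.    ]Traceback (most recent call last):
  File "<string>", line 3, in <module>
    where(.015,.0075); tilt('t5')
                       ~~~~^^^^^^
  File "tilt.py", line 14, in tilt
    a,b,d=edge(th); sc.append(np.median(v(d)-v(a)))
          ~~~~^^^^
  File "tilt.py", line 9, in edge
    w=[proj(c,T.apply(P(X,Z)+[0,0,-.0257])+o["tcp_pos"]) for X,Z in((82,-24.7),(80,-24.7),(78,-24.7))]
                      ~^^^^^
  File "tilt.py", line 8, in P
    def P(X,Z): return np.c_[np.full(30,X*k-Z*s),-y,-(X*s+Z*k)]/1e3
                       ~~~~~^^^^^^^^^^^^^^^^^^^^^^^^^^^^^^^^^^^
    res = self.concatenate(tuple(objs), axis=axis)
ValueError: all the input array dimensions except for the concatenation axis must match exactly, but along dimension 0, the array at index 0 has size 30 and the array at index 2 has size 1
```

```bash
sed -i 's/-(X\*s+Z\*k)\]/np.full(30,-(X*s+Z*k))]/' tilt.py; python3 drive.py '[[[-0.01,0,0.04],0,0.05],[[0,0,0.04],0,0.05],[[0,0,0],0,0.05]]' && python3 -c "
from tilt import *
where(.015,.0075); tilt('t5')"
```

```text
clock: 7.98
tcp_pos: [0.5552, -0.1535, 0.135]
ee_rot: [3.139, 0.121, -0.003]
contact_force: [-5.1, -0.6, 3.6]
width: 0.0632
grip_force: 46.7
TCP in ext [0.014  0.0069 0.135 ] dyaw -0.001001547395352756 F [-5.1016 -0.6121  3.647 ] M [-0.1364  0.3977 -0.0661]
d tool [ 0.001  -0.0006 -0.    ]
tilt deg [-5.  -5.5 -4.5 -6. ] [89.4375 89.3867 86.7812 85.0332] edge v [[426.513  117.6214]
 [209.706  117.8502]]
```

Careful with the scale: shifts go in units of 100 mm and turns go in units of 0.05 rad. That gives: 0.004 m is 0.04.

```bash
python3 drive.py '[[[0,0,0],0,0.045],[[0,0,0],0,0.045]]' 20; python3 drive.py '[[[0,0,0.04],0,0.045],[[0,0,0],0,0.045],[[0,0,0],0,0.045]]' 20;  python3 -c "
from tilt import *
where(.015,.0075); tilt('t6')"
```

```text
clock: 8.2
tcp_pos: [0.5559, -0.1535, 0.1354]
ee_rot: [3.139, 0.12, -0.001]
contact_force: [-4.2, -0.5, 2.3]
width: 0.0628
grip_force: 46.5
clock: 8.45
tcp_pos: [0.5556, -0.1534, 0.1312]
ee_rot: [3.139, 0.121, -0.002]
contact_force: [-5.5, 0.1, 4.4]
width: 0.0627
grip_force: 46.8
TCP in ext [0.0145 0.0069 0.1312] dyaw -0.0009481409379382688 F [-5.4551  0.0629  4.4049] M [-0.0966  0.4967 -0.0216]
d tool [ 0.0005 -0.0006 -0.    ]
tilt deg [-2.5 -3.  -2.  -3.5] [84.     83.9253 83.6523 83.3125] edge v [[429.1055 115.3711]
 [207.0025 115.6044]]
```

The tilt grows as I lower it, and the force is small. Continue.

Converted, 0.003 m is 0.03.

```bash
python3 drive.py '[[[0,0,0.03],0,0.045],[[0,0,0.03],0,0.045],[[0,0,0.03],0,0.045],[[0,0,0],0,0.045],[[0,0,0],0,0.045]]';  python3 -c "
from tilt import *
where(.015,.0075); tilt('t7')"
```

```text
clock: 8.92
tcp_pos: [0.5548, -0.1533, 0.1219]
ee_rot: [-3.139, -0.121, 0.005]
contact_force: [-7.1, -0.7, 2.7]
width: 0.0627
grip_force: 46.7
TCP in ext [0.0137 0.0071 0.1219] dyaw -0.0010384311905338311 F [-7.0692 -0.7151  2.68  ] M [-0.13    0.6631 -0.0364]
d tool [ 0.0013 -0.0004 -0.    ]
tilt deg [-1.5 -2.  -1.   0.5] [67.     67.     66.9648 66.9375] edge v [[430.2626 114.4533]
 [205.8514 114.7039]]
```

Run:
```python
from h import *
a,_=snap("side","s8"); b,_=snap("scene","c8"); w=cv2.imread("pics/t7.png")
A=cv2.resize(a[120:260,270:430],(400,350),interpolation=cv2.INTER_CUBIC); B=cv2.resize(b[130:310,170:350],(400,400),interpolation=cv2.INTER_CUBIC)[:350]
W=cv2.resize(w[60:260,160:480],(400,250)); 
cv2.imwrite("pics/z8.png",np.vstack([np.hstack([A,B]),np.hstack([W,np.zeros_like(W)])]))
```

```text
(no output)
```

View pics/z8.png

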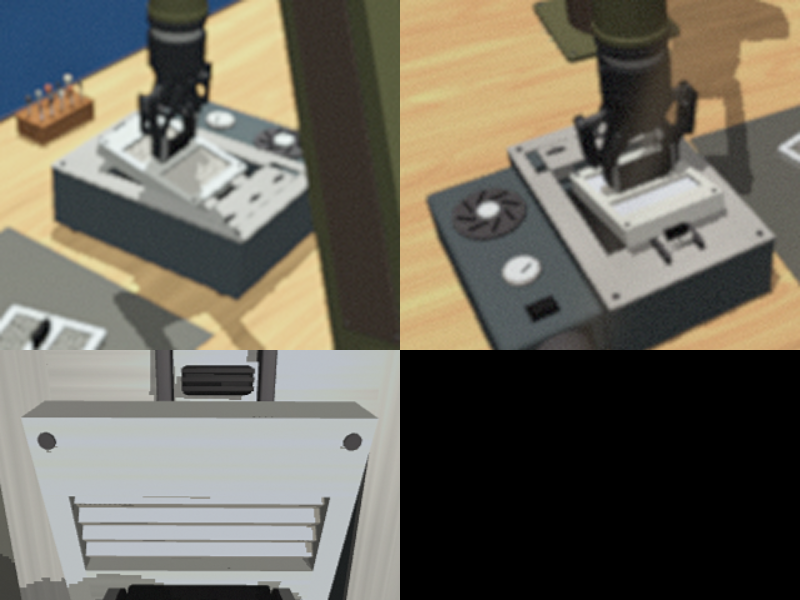

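The cassette is tilted about 14°. Its +x face top edge is at v≈113.6 (u 178–462) and its bottom edge at v≈101. From the edge widths the tongue tips are at about x=-73, z=91 mm in the extractor frame, inside the well. I'll lower slightly and slide them toward the slots.

Converted, -0.005 m is -0.05, 0.002 m is 0.02.

```bash
python3 drive.py '[[[0,-0.008,0.02],0,0.045],[[-0.05,0,0.01],0,0.045],[[-0.04,0,0],0,0.045],[[0,0,0],0,0.045],[[0,0,0],0,0.045]]';  python3 -c "
from h import *
where(0,.0075)"
```

```text
clock: 9.48
tcp_pos: [0.5485, -0.1537, 0.1206]
ee_rot: [3.138, 0.12, 0.005]
contact_force: [-4.7, -0.9, 7.7]
width: 0.0632
grip_force: 47.3
TCP in ext [0.0074 0.0072 0.1206] dyaw -0.000722298554173717 F [-4.7416 -0.8672  7.7411] M [-0.0033  0.2587 -0.0871]
d tool [-0.0074 -0.0003 -0.    ]
```

```bash
cat > tilt.py <<'E'
from h import *
def tilt(name,old=False):
    if old: f=cv2.imread(f"pics/{name}.png"); c=None
    else: f,c=snap("wrist",name)
    o=ctrl.get_obs(); K=ctrl.calibration("wrist")["intrinsics"]
    g=cv2.GaussianBlur(cv2.cvtColor(f,cv2.COLOR_BGR2GRAY),(0,0),.7).astype(np.float32)
    Rc=np.array([[0,-.9462,-.3236],[1,0,0],[0,-.3236,.9462]]); pc=np.array([.0839,.0005,-.1444])
    y=np.r_[np.linspace(-52,-25,15),np.linspace(25,52,15)]
    def v(X,Z,th):
        s,k=np.sin(th),np.cos(th)
        p=np.c_[np.full(30,X*k-Z*s),-y,np.full(30,-25.7-(X*s+Z*k))]/1e3
        q=(p-pc)@Rc@K.T; q=(q[:,:2]/q[:,2:]).astype(np.float32)
        return cv2.remap(g,q[:,:1],q[:,1:],1).ravel()
    ths=np.radians(np.arange(-3,32,.25))
    sc=np.array([np.median(v(75.4,-28.5,t)-v(76.9,-30.5,t))+.5*np.median(v(77,-52,t)-v(76.9,-48.7,t)) for t in ths])
    t=ths[sc.argmax()]; q=np.load("ext.npy"); T=R.from_euler("z",q[2]).inv().apply(o["tcp_pos"]-[q[0],q[1],0])*1e3
    s,k=np.sin(t),np.cos(t); pv=np.array([T[0],T[2]+25.7])
    print("tilt",np.degrees(t),"score",sc.max(),"next",np.degrees(ths[np.argsort(sc)[::-1][1:5]]))
    for n,X,Z in(("tip",-97.1,-37),("-x bot",-83.1,-50.5),("-x top",-83.1,-28.5),("+x bot",76.9,-50.5),("+x top",76.9,-28.5)): print(n,pv+[X*k-Z*s,X*s+Z*k])
    print("TCP",T,"F",o["contact_force"],"M",o["wrist_torque"])
E
python3 -c "
from tilt import *
for n in ('w4','t5','t6','t7'): print(n); tilt(n,True)
print('NOW'); tilt('t9')" | grep -v -e '^T' -e '[tp] \['; python3 -c "
from tilt import *
tilt('t10')"
```

```text
w4
t5
t6
t7
NOW
tilt 8.75 score 67.0 next [ 9.    9.25 12.5  28.5 ]
tip [-82.9573  94.8797]
-x bot [-67.0665  83.6665]
-x top [-70.4133 105.4105]
+x bot [ 91.0713 108.0063]
+x top [ 87.7246 129.7502]
TCP [  7.3841   7.1516 120.5203] F [-3.9792 -0.9957  8.4686] M [ 0.0324  0.2377 -0.0544]
```

```bash
python3 -c "
from tilt import *
for n in ('w4','t5','t6','t7','t9'): print(n); tilt(n,True)
for n in ('t7','t9'):
  g=cv2.GaussianBlur(cv2.imread('pics/'+n+'.png'),(0,0),.7).mean(2); print(n,np.median(g[84:132,215:262],axis=1).astype(int))
" | grep -v '^[-+T]'
```

```text
w4
tilt 1.25 score 84.57153 next [1.5  1.   1.75 2.  ]
tip [-88.8857 107.1108]
t5
tilt 4.75 score 95.16699 next [4.25 4.5  5.   4.  ]
tip [-86.3185 101.3067]
t6
tilt 7.0 score 99.4668 next [6.75 7.25 6.5  7.5 ]
tip [-84.483   97.6625]
t7
tilt 12.000000000000002 score 70.403076 next [11.75 12.25 11.5   8.75]
tip [-79.9013  89.8406]
t9
tilt 8.75 score 67.0 next [ 9.    9.25 12.5  28.5 ]
tip [-82.9573  94.8797]
t7 [179 180 181 183 184 182 179 177 175 175 176 177 177 177 175 172 158 131
 122 122 122 122 122 122 122 122 122 121 121 133 176 191 192 191 191 191
 190 190 189 189 189 189 190 190 190 191 191 192]
t9 [178 177 175 174 175 177 180 180 178 177 176 177 177 178 179 171 144 126
 123 123 123 123 123 123 123 123 123 123 122 134 176 191 191 191 190 190
 190 189 189 189 189 189 189 189 190 190 191 191]
```

Converted, -0.003 m is -0.03, -0.004 m is -0.04.

```bash
python3 drive.py '[[[0,0,-0.03],0,0.045],[[-0.04,0,0],0,0.045],[[-0.04,0,0],0,0.045],[[-0.04,0,0],0,0.045],[[0,0,0],0,0.045],[[0,0,0],0,0.045]]';  python3 -c "
from tilt import *
tilt('t11')
g=cv2.GaussianBlur(cv2.imread('pics/t11.png'),(0,0),.7).mean(2); print(np.median(g[84:132,215:262],axis=1).astype(int))"
```

```text
clock: 10.08
tcp_pos: [0.5348, -0.1539, 0.1215]
ee_rot: [-3.139, -0.12, 0.002]
contact_force: [0.5, 0.2, -4.1]
width: 0.0631
grip_force: 45.9
tilt 15.25 score 89.86719 next [15.   15.75 15.5  16.  ]
tip [-90.0073  86.0474]
-x bot [-72.9494  76.7052]
-x top [-78.7361  97.9305]
+x bot [ 81.4166 118.7902]
+x top [ 75.6299 140.0155]
TCP [ -6.0586   7.9872 121.5848] F [-0.1089  0.0776 -3.361 ] M [-0.0082  0.0352  0.0046]
[175 176 177 176 175 174 174 175 178 179 181 170 117  54  27  22  37  85
 116 121 121 120 120 121 120 120 120 120 122 143 180 192 192 192 191 191
 191 190 190 190 190 190 190 191 191 192 192 193]
```

The tongues slid to x≈-90 with no contact force, so they are in the slots at about 15° tilt. Now I swing it down.

```bash
python3 drive.py '[[[-0.02,0,0],0,0.045],[[0,0,0.02],0,0.045],[[0.01,0,0.02],0,0.045],[[0.01,0,0.02],0,0.045],[[0.01,0,0.02],0,0.045],[[0,0,0],0,0.045],[[0,0,0],0,0.045]]';  python3 -c "
from tilt import *
tilt('t12')
g=cv2.GaussianBlur(cv2.imread('pics/t12.png'),(0,0),.7).mean(2); print(np.median(g[84:132,215:262],axis=1).astype(int))"
```

```text
clock: 10.72
tcp_pos: [0.5358, -0.154, 0.1148]
ee_rot: [-3.139, -0.121, 0.002]
contact_force: [-3.4, 0.4, 5.1]
width: 0.063
grip_force: 47.0
tilt 14.250000000000002 score 105.24902 next [14.   14.5  13.75 14.75]
tip [-90.3745  80.7486]
-x bot [-73.4822  71.1101]
-x top [-78.8976  92.4332]
+x bot [ 81.5947 110.4947]
+x top [ 76.1793 131.8177]
TCP [ -5.3699   7.8545 114.8116] F [-4.4195 -0.6267  5.2482] M [ 0.2282  0.7661 -0.0579]
[174 174 175 176 176 175 174 173 174 176 177 178 180 163  96  39  27  55
 104 119 119 118 119 119 118 119 118 118 120 142 179 192 191 191 191 190
 190 189 189 189 189 189 190 190 191 191 192 192]
```

Converted, 0.002 m is 0.02, 0.001 m is 0.01.

```bash
python3 drive.py '[[[0.01,0,0.02],0,0.045],[[0.01,0,0.02],0,0.045],[[0.01,0,0.02],0,0.045],[[0,0,0],0,0.045],[[0,0,0],0,0.045]]';  python3 -c "
from tilt import *
tilt('t13')
g=cv2.GaussianBlur(cv2.imread('pics/t13.png'),(0,0),.7).mean(2); print(np.median(g[84:132,215:262],axis=1).astype(int))"
```

```text
clock: 11.18
tcp_pos: [0.5396, -0.1543, 0.1105]
ee_rot: [3.138, 0.121, 0.002]
contact_force: [-4.6, 0.0, 11.1]
width: 0.063
grip_force: 48.4
tilt 8.25 score 88.13281 next [ 8.    8.5  31.75 31.5 ]
tip [-92.2692  85.4545]
-x bot [-76.4769  74.1031]
-x top [-79.6338  95.8755]
+x bot [81.8673 97.062 ]
+x top [ 78.7105 118.8343]
TCP [ -1.4833   7.2493 110.3048] F [-3.8155 -0.348  10.9458] M [ 0.0508  0.934  -0.1054]
[177 176 176 176 175 174 173 173 173 173 174 174 174 173 173 172 173 174
 176 178 178 156  93  97 109 110 110 110 109 109 112 135 177 191 191 191
 191 191 190 190 189 190 190 190 190 191 191 191]
```

```bash
python3 drive.py '[[[0,0,0.02],0,0.045],[[0.005,0,0.02],0,0.045],[[0.005,0,0.02],0,0.045],[[0,0,0],0,0.045],[[0,0,0],0,0.045]]';  python3 -c "
from tilt import *
tilt('t14')
g=cv2.GaussianBlur(cv2.imread('pics/t14.png'),(0,0),.7).mean(2); print(np.median(g[84:142,215:262],axis=1).astype(int))"
```

```text
clock: 11.65
tcp_pos: [0.5426, -0.1547, 0.1043]
ee_rot: [3.137, 0.12, 0.007]
contact_force: [-0.4, -0.3, 8.9]
width: 0.0629
grip_force: 49.2
tilt 3.7499999999999996 score 95.81885 next [3.25 3.5  4.   4.25]
tip [-93.0544  86.7034]
-x bot [-78.2014  74.1479]
-x top [-79.6403  96.1008]
+x bot [81.456  84.6124]
+x top [ 80.0171 106.5653]
TCP [  1.4178   6.6553 104.2748] F [ 0.5058 -1.3142  8.3377] M [-0.1645  0.4842 -0.1337]
[178 178 176 175 176 176 177 176 176 176 175 174 173 173 173 173 174 174
 174 173 172 172 172 174 175 177 179 166 109  52  54  84  97  96 113 170
 191 191 191 191 191 191 191 191 191 191 191 191 191 191 191 191 191 191
 191 191 191 191]
```

Converted, 0.002 m is 0.02, 0.0005 m is 0.005.

```bash
python3 drive.py '[[[0.005,0,0.02],0,0.045],[[0.005,0,0.02],0,0.045],[[0,0,0.01],0,0.045],[[0,0,0],0,0.045],[[0,0,0],0,0.045]]';  python3 -c "
from tilt import *
tilt('t15')
g=cv2.GaussianBlur(cv2.imread('pics/t15.png'),(0,0),.7).mean(2); print(np.median(g[84:142,215:262],axis=1).astype(int))"
```

```text
clock: 12.12
tcp_pos: [0.5454, -0.1546, 0.1007]
ee_rot: [3.137, 0.12, 0.013]
contact_force: [1.1, 1.6, 15.5]
width: 0.063
grip_force: 50.6
tilt -0.7500000000000001 score 103.37964 next [-1.   -0.5  -0.25 -1.5 ]
tip [-93.4539  90.6622]
-x bot [-79.6318  76.9801]
-x top [-79.3438  98.9782]
+x bot [80.3545 74.8858]
+x top [80.6425 96.8839]
TCP [  4.1221   6.5911 100.688 ] F [ 1.083   1.2545 17.2059] M [ 0.2679  0.3506 -0.0181]
[179 178 178 179 180 180 180 179 178 177 178 178 179 179 178 177 177 176
 175 175 175 175 176 176 176 175 174 174 174 176 177 179 180 167 112  68
  76 120 177 194 194 193 193 193 193 194 193 193 193 193 193 193 193 193
 193 193 193 193]
```

Converted, 0.002 m is 0.02, 0.001 m is 0.01.

```bash
python3 drive.py '[[[0,0,0.02],0,0.045],[[0,0,0.01],0,0.045],[[0,0,0],0,0.045]]';  python3 drive.py '[[[0,0,-0.03],0,0.045],[[0,0,0],0,0.07],[[0,0,0],0,0.085],[[0,0,0],0,0.085],[[0,0,0],0,0.085],[[0,0,-0.2],0,0.085]]' && python3 drive.py '[[[0,0,-0.3],0,0.085],[[0,0,-0.4],0,0.085],[[0,0,-0.3],0,0.085],[[0,0,0],0,0.085],[[0,0,0],0,0.085]]'
python3 - <<'E'
from h import *
where(.03,0); w,_=snap("wrist","w16"); a,_=snap("side","s16"); b,_=snap("scene","c16")
A=cv2.resize(a[120:260,270:430],(320,280),interpolation=cv2.INTER_CUBIC); B=cv2.resize(b[160:290,180:350],(480,367),interpolation=cv2.INTER_CUBIC)[:280]
W=w[20:320,:]
W=cv2.resize(w[20:300,150:520],(423,320),interpolation=cv2.INTER_CUBIC); L=cv2.resize(w[40:140,260:378],(377,320),interpolation=cv2.INTER_CUBIC)
cv2.imwrite("pics/z16.png",np.vstack([np.hstack([A,B]),np.hstack([W,L])]))
E
```

```text
clock: 12.42
tcp_pos: [0.5454, -0.1546, 0.1006]
ee_rot: [3.136, 0.12, 0.015]
contact_force: [-4.3, 2.5, 34.5]
width: 0.0633
grip_force: 52.8
clock: 12.92
tcp_pos: [0.5382, -0.1525, 0.113]
ee_rot: [-3.136, -0.12, 0.014]
contact_force: [-0.8, 0.5, -0.9]
width: 0.0849
grip_force: 0.0
clock: 13.33
tcp_pos: [0.5427, -0.1541, 0.2185]
ee_rot: [3.138, 0.121, 0.006]
contact_force: [-0.0, 0.5, -1.6]
width: 0.0853
grip_force: 0.0
TCP in ext [0.0016 0.0073 0.2185] dyaw -0.0009442815558119294 F [-0.0205  0.4958 -1.5935] M [-0.0146 -0.0077  0.0725]
d tool [0.0284 0.0073 0.0001]
```

View pics/z16.png

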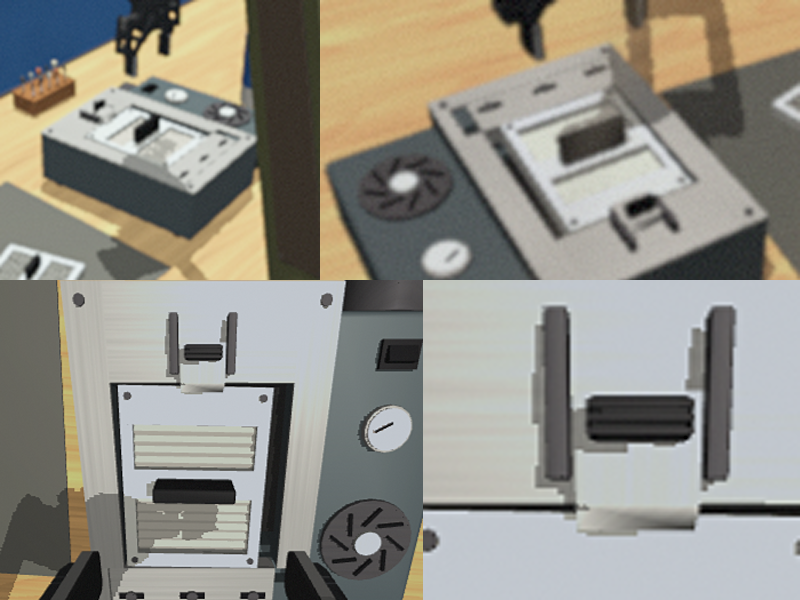

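It looks seated: the fin is upright, the frame flush, and the latch nose lies over the +x border at about (327,117) in the full image. A numeric check.

Run:
```python
from fit import *
c=dict(np.load("pics/w16.npz")); im=cv2.imread("pics/w16.png"); q=np.load("ext.npy"); E=R.from_euler("z",q[2])
P=np.array([(75,0,101.5),(77,0,101.5),(80,0,101.5),(82,0,101.5)])/1e3
print("nose px",proj(c,E.apply(P)+[q[0],q[1],0]), "seen v 117.5")
q0=np.r_[(E.apply([0,.0075,0])+[q[0],q[1],0])[:2],q[2]]
for z in(.098,.1,.104):
    f,a,b=fit(c,im,[((80,60),(80,25)),((80,-25),(80,-60)),((80,-60),(-40,-60)),((80,60),(-40,60)),((-80,50),(-80,-50))],z,q0,(5,4,3))
    print(z,E.inv().apply([f[0]-q[0],f[1]-q[1],0])*1e3,f[2]-q[2],a,b)
```

```text
nose px [[326.4519 117.6504]
 [326.4715 115.2894]
 [326.5011 111.7251]
 [326.5209 109.3337]] seen v 117.5
0.098 [-0.7977  6.1809  0.    ] -0.018091152937340052 [-0.2917  0.2292 -1.      0.9792  1.4167] [0.7059 0.3301 0.3536 0.3139 0.2946]
0.1 [-0.6045  6.186   0.    ] -0.017956710009944414 [-0.0208  0.0625 -0.5     0.5     0.625 ] [0.7105 0.9527 0.3536 0.27   0.2795]
0.104 [0.2427 6.0772 0.    ] -0.013099235128205586 [ 0.3542 -0.4375  0.3958 -0.4792 -0.9792] [0.6728 1.982  0.4141 0.4141 0.3744]
```

```bash
python3 -c "
from workcell import ctrl
print(ctrl.finish_job())"
```

```text
the job is handed in; nothing more can be done
None
```

I handed the job in with the cassette hooked, swung down and pressed home. My last camera check put it level in the well at about x = -0.6, y = +6 mm, top flush, with the latch shut over its +x edge and the gripper open and clear; the hand-in returned no verdict.

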